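Hook the stray stir bar out of the tube loader

TASK

A white stir bar has fallen into one of the two narrow lanes of the metal tube loader. Take the hooked pick from its stand, reach its point down into the lane behind the bar, and drag the bar along the lane and out of the open end until it lies wholly on the loader's tray, without touching the bar with the fingers. Then put the pick back on its stand as it was and let go; leave the capped tube in the other lane where it is.

Things in the scene. Friction and masses are not known exactly. Their poses are not given: they have to be found in the camera images.
- pick_grip (a point): Hooked pick, 120 g; this point: middle of its grip, at the balance. Black handle 110 x 20 x 26 mm (x, y, z), its centre 5 mm behind. x to the hook, z up. An 8 mm steel rod from its front end turns down 80 mm ahead of this point; its round end is 75 mm below it. The handle lies level on a fixed stand: 80 mm high cross-bars under its ends, 58 mm finger gap between. Put it back where it started.
- stir_bar: White plastic stir bar, eight-sided, 14 mm across the flats and 45 mm long, 25 g, with a raised ring round its middle. It lies along one of the loader's lanes, on the lane's floor. Origin: centre of its underside; x runs along its length, parallel to the lane and pointing to the lane's closed end.
- tube: Small clear capped sample tube, 44 mm long, 14 mm across its white round cap, tapering to a point at the other end, 15 g. It lies along the other lane, and is to be left there. Origin: centre of its underside; x along its length.
- loader: Fixed aluminium loader block 190 x 140 mm, top 32 mm high, tray in front. Origin: on the bench under the lane mouths, mid-width; x into the lanes, z up. Two lanes, open above, 20 mm wide, centred on y = +30 and -30 mm, from open mouth x = 0 to closed end x = 150 mm, floor 8 mm above the bench. Tray: same floor, no step, x = 0 to -121 mm, 132 mm wide inside, rim 6 mm high.
There are look-alikes about, which are no part of the job. There is more than one size of the part that bears pick_grip; the job needs the smallest.

How it is judged (in metres and radians):
On the way, in this order (a step that is already met when the one before it is completed fails the run):
1. the pick is lifted clear of its stand (height (world z) of pick_grip above 0.118 m), for 0.1 s.
2. the stir bar lies wholly out of the lane, on the tray (x of stir_bar in the frame of loader between -0.116 and -0.026 m and y of stir_bar in the frame of loader between -0.068 and 0.068 m and z of stir_bar in the frame of loader below 0.02 m), for 0.2 s.
At the end, for the whole second after the job is handed in: The stir bar lies still on the tray, its centre 26 to 116 mm in front of the lane mouths and between the tray's sides. The pick lies on its stand, its grip point within 30 mm of its start, upright within 10 degrees. The capped tube is within 15 mm of its start (all of step 2 and linear speed of stir_bar below 0.02 m/s and distance of pick_grip from where it was at the start of the episode below 0.03 m and angle between pick_grip's own z axis and vertical below 0.17 rad and distance of tube from where it was at the start of the episode below 0.015 m); the robot touches nothing.
It fails at once if the fingers touch the stir bar (contact force between the fingers and stir_bar above 0.5 N).
It fails at once if the capped tube is shifted by more than 15 mm (distance of tube from where it was at the start of the episode above 0.015 m).
It also fails if it takes over 48 s, if anything falls off the work surface, if the arm or the gripper's body presses on something with over 40 N, if the wrist force passes 120 N, or if a joint passes its speed limit or range.

ROBOT

A 6-joint arm with a two-finger parallel gripper is mounted at the origin on the work surface. World frame = base frame: x ahead of the robot, y to its left, z up, the work surface at z = 0. Lengths are in mm, angles in rad, forces in N, time in s.
With the tool pointing down it reaches from about 300 to 875 mm from the base axis. Payload 6.4 kg.
Tool frame: the origin (TCP) lies on the centre line of the jaws, within the pads' length; the fingertips stand 11 mm ahead of it and the grasp point (between the pads) lies 8 mm behind it; z points along the fingers, x is the direction in which the jaws open and shut, and the axes are right-handed (so a half turn about z gives the same grasp; the last joint's range is limited). The gripper opens to 85 mm and grips with 20 to 120 N. Pads are 22 mm wide; open, the fingers measure 114 mm over their backs; the gripper's body (76 mm by 85 mm) begins 54 mm behind the grasp point. The pads swing forward as they close: fully open they stand 13 mm farther back than shut.
Start: joints at [-1.445, 0.181, 1.607, -0, 1.354, -0.206], TCP at [187.32, -543.647, 242.288] pointing down, gripper open.
Joint ranges: [-2.99, 2.99], [-0.89, 2.07], [0.3, 2.58], [-1.14, 4.28], [0, 2.63], [-3.12, 3.12]. Speed limits (rad/s): [2.57, 2.57, 3.01, 3.14, 3.14, 3.14].

INTERFACE

Orientations are given as a unit quaternion [w, x, y, z].
In Python, from workcell import manip, vision gives the robot as it stands.
- The arm moves only by the tool step_arm, never from a script. Its argument "plan" is a list of rows, each an object with "gripper": the finger opening in cm, from 0 to 8.54; "linear": the shift along the tool's x, y, z in cm, a list of three; "yaw": the turn about the tool's z in degrees. In form: [{"gripper": gripper, "linear": [tx, ty, tz], "yaw": yaw}, ...]. A call has 1 to 20 rows; each row is the pose to reach, as a shift and turn from the pose commanded when the call began, along the tool's axes at that moment; what a row does not reach only later rows make up. A row lasts 1/8 s, in which the tool goes at most 62.5 mm and 10.7 degrees, less where a joint would pass 70% of its speed; a pose out of reach is approached as far as the arm can. A call with a gripper value outside its range is refused whole. The fingers move at their own pace and stop on an object; "squeeze" is the grip in N (left out, the last holds). Time passes only in rows, so rows that repeat a pose let the fingers close. It gives the time, the measured TCP pose, the force and the opening at its end, in the units of the state.
- manip.state(): the state, without advancing time (a new reading comes with each control period).
- vision.camera(name): name is "scene" or "top" or "wrist"; returns the picture (420x560x3 uint8, red, green, blue); there is no depth.
- vision.camera_info(name): a dict with "mtx" (3x3 intrinsics, pixels), "distortion" ([k1, k2, p1, p2, k3] as OpenCV has them; the pictures are not rectified), "origin" and "rotation" of the camera in the world; the wrist camera has in their place "hand_eye" (4x4, takes a point from camera to tool coordinates, whose origin is the TCP and whose axes are the tool frame's). Camera axes: x right, y down, z forward; pixel columns grow to the right and rows downward; lengths in mm; the calibration is good to about 2 mm. A picture is of the moment at which its call begins: read the wrist's pose just before it. camera_info takes no time and is no camera call.
- manip.close_job(): hands the job in, once; it reports no verdict.
The state is a dict: "clock": time; "joint_positions": joint angles; "qd": joint speeds; "joint_torque": joint torques, N m; "tool_pos": TCP position; "tool_rot": TCP orientation; "contact_force": force on the tool from outside, world axes, zero at the start; "ft_torque": the same for the moment, N m; "width": finger opening in mm.
Only numpy, scipy, OpenCV 4.12 (cv2) and the standard library are available. Lean on these libraries where they do the work, as an engineer would, in place of code of your own. Each camera call takes 0.05 s, during which the arm holds its last target. There are 200 camera calls.

## Working session

There is one attempt and no reset: what is moved stays moved. The work goes in short steps, Python scripts to look and compute and a tool call to move; the robot and the scene stay as the last step left them, time stands still between calls to the robot, and variables do not carry over. Pictures are saved under pics/ and viewed, about 8 in all and at most 12, crops included, and the job is handed in when it is done.

Besides the shell and the picture viewer there is one more tool, called after ">>>" as name([rows], argument=value, ...), one row to a line, values as JSON. step_arm: Moves the arm, as the interface text tells. Its arguments: {"type":"object","properties":{"plan":{"type":"array","items":{"type":"object","properties":{"gripper":{"type":"number"},"linear":{"type":"array","items":{"type":"number"}},"yaw":{"type":"number"}}}},"squeeze":{"type":"number"}},"required":["plan"]}

```bash
mkdir -p pics
python3 - <<'E'
from workcell import manip, vision
import cv2,numpy as np
for n in ["scene","top"]:
    im=vision.camera(n); cv2.imwrite(f"pics/{n}0.png",im[:,:,::-1])
    i=vision.camera_info(n); print(n,{k:np.round(v,4).tolist() for k,v in i.items()})
i=vision.camera_info("wrist");print({k:np.round(v,4).tolist() for k,v in i.items()})
s=manip.state();print(s)
a=cv2.imread("pics/scene0.png");b=cv2.imread("pics/top0.png")
E
```

```text
scene {'mtx': [[454.6944, 0.0, 276.6899], [0.0, 454.6944, 212.122], [0.0, 0.0, 1.0]], 'distortion': [-0.1402, 0.0, 0.0, 0.0, 0.0], 'origin': [1024.9303, -42.0027, 726.335], 'rotation': [-0.2394, 0.6396, 0.6803, -0.2661]}
top {'mtx': [[438.9119, 0.0, 275.0415], [0.0, 438.9119, 212.6717], [0.0, 0.0, 1.0]], 'distortion': [-0.0391, 0.0, 0.0, 0.0, 0.0], 'origin': [347.0934, -91.7252, 974.8999], 'rotation': [0.029, -0.7005, 0.7119, -0.0415]}
{'mtx': [[319.0177, 0.0, 277.5181], [0.0, 319.0177, 214.0217], [0.0, 0.0, 1.0]], 'distortion': [-0.0239, 0.0, 0.0, 0.0, 0.0], 'hand_eye': [[1.0, 0.0009, 0.001, 0.014], [-0.0011, 0.9518, 0.3067, -78.3973], [-0.0007, -0.3067, 0.9518, -132.0356], [0.0, 0.0, 0.0, 1.0]]}
{'clock': 0.1, 'joint_positions': array([-1.44530495e+00,  1.81494314e-01,  1.60790215e+00, -6.09061545e-06,
        1.35383351e+00, -2.06282045e-01]), 'qd': array([-0.00136507, -0.00238654, -0.00327424, -0.00082928, -0.00094047,
       -0.00061417]), 'joint_torque': array([ 5.55638653e-04, -4.45876408e+01, -3.52237022e+01, -3.12346110e-04,
        4.08394917e-03,  5.24293739e-05]), 'tool_pos': array([ 187.25118751, -543.13919015,  241.46157708]), 'tool_rot': array([-5.99768712e-04,  8.14162332e-01, -5.80636743e-01, -5.57214952e-04]), 'contact_force': array([-1.71287142,  0.1832869 ,  0.65674992]), 'ft_torque': array([ 0.01259737, -0.00274173,  0.03918639]), 'width': 85.54196272447408}
```

View pics/top0.png

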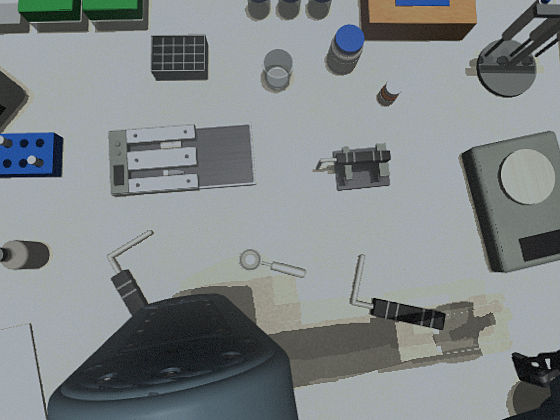

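View pics/scene0.png

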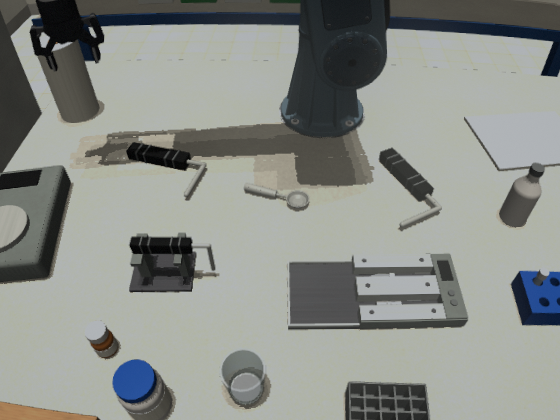

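Three picks: a large one at top (370,310) and another at (125,275) lie on the bench. The one at (360,155) lies on the stand and is the smallest, so it fits. The loader is at (180,158), with its mouths to the right. Next, an enlarged crop to confirm the pick and tell the stir bar from the tube.

```bash
cat > h.py <<'E'
import cv2,numpy as np
from scipy.spatial.transform import Rotation as R
from workcell import manip,vision
def q(v): return R.from_quat([v[1],v[2],v[3],v[0]])
def cam(n,s=None):
    i=vision.camera_info(n);K=np.array(i["mtx"]);d=np.array(i["distortion"])
    if n=="wrist":
        H=np.array(i["hand_eye"]);T=np.eye(4);T[:3,:3]=q(s["tool_rot"]).as_matrix();T[:3,3]=s["tool_pos"];T=T@H
        return K,d,T[:3,:3],T[:3,3]
    return K,d,q(i["rotation"]).as_matrix(),np.array(i["origin"])
def ray2plane(c,px,z):
    K,d,Rm,o=c
    u=cv2.undistortPoints(np.array(px,float).reshape(-1,1,2),K,d).reshape(-1,2)
    r=np.c_[u,np.ones(len(u))]@Rm.T
    return o+r*((z-o[2])/r[:,2:])
def proj(c,P):
    K,d,Rm,o=c
    return cv2.projectPoints((np.atleast_2d(P)-o)@Rm,np.zeros(3),np.zeros(3),K,d)[0].reshape(-1,2)
E
python3 - <<'E'
from h import *
t=cv2.imread("pics/top0.png");s=cv2.imread("pics/scene0.png")
f=dict(interpolation=cv2.INTER_CUBIC)
A=cv2.resize(t[115:205,100:260],None,fx=5,fy=5,**f)[:,:]  #800x450 
B=cv2.resize(s[235:345,280:480],None,fx=4,fy=4,**f)
cv2.imwrite("pics/loadtop.png",A)
C=np.zeros((600,800,3),np.uint8)
a=cv2.resize(t[125:200,305:405],None,fx=4,fy=4,**f);b=cv2.resize(s[225:300,120:220],None,fx=4,fy=4,**f)
C[:300,:400]=a;C[:300,400:]=b
c=cv2.resize(s[245:335,345:475],None,fx=3.3,fy=3.3,**f);C[300:300+c.shape[0],:c.shape[1]]=c
cv2.imwrite("pics/mix.png",C)
c=cam("top")
print("loader mouth/back corners z32",ray2plane(c,[[195,125],[195,188],[109,130],[113,196],],32).round(0))
print("tray end",ray2plane(c,[[252,125],[256,186]],14).round(0))
print("pick",ray2plane(c,[[334,156],[390,153]],93).round(0))
E
```

```text
loader mouth/back corners z32 [[638.  64.  32.]
 [498.  63.  32.]
 [630. 253.  32.]
 [483. 241.  32.]]
tray end [[642. -61.  14.]
 [503. -68.  14.]]
pick [[ 550. -231.   93.]
 [ 555. -347.   93.]]
```

View pics/loadtop.png

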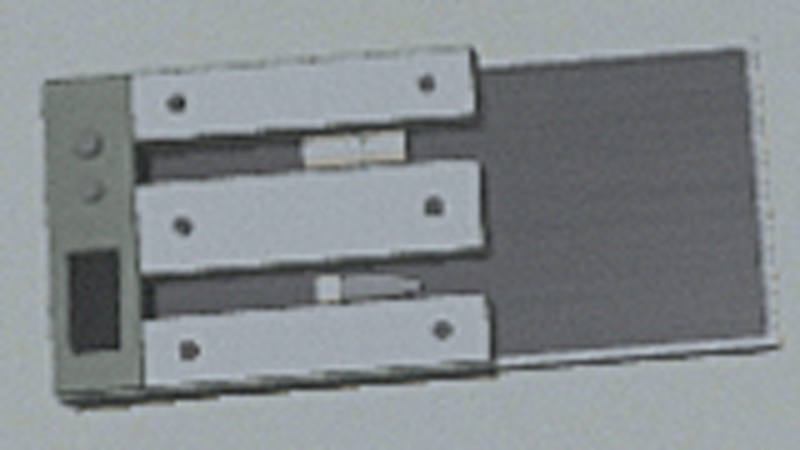

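View pics/mix.png

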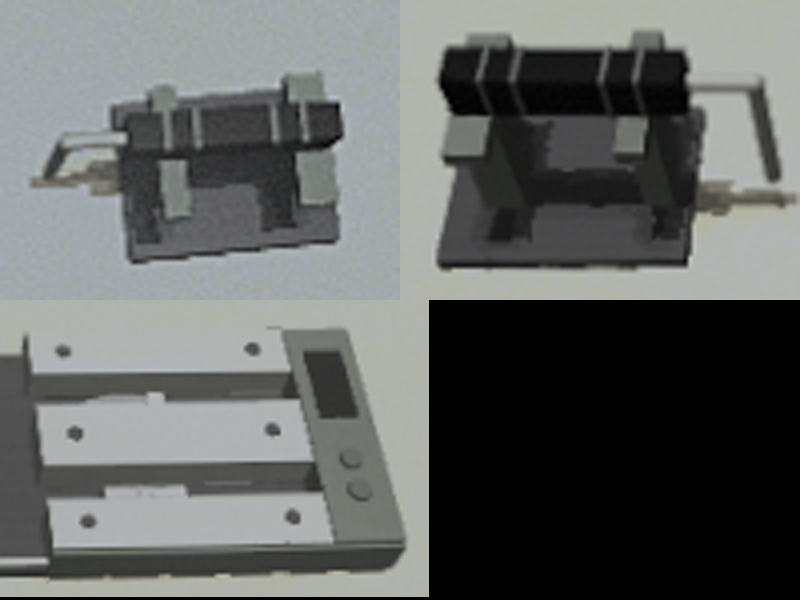

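The pick on the stand is the small one, with its hook to the image left (world +y). The stir bar (all white, with ring) is in the far lane at crop x 303–407, y 137–162. The tube (white cap, clear taper) is in the near lane. Next I fit the loader, bar and pick poses.

```bash
cat > fit.py <<'E'
from h import *
from scipy.optimize import least_squares
c=cam("top")
cr=lambda u,f,x0,y0:(np.array(u,float)+.5)/f-.5+[x0,y0]
L=np.array([[0,-70],[0,70],[190,-70],[0,-40],[0,-20],[0,20],[0,40],[150,-40],[150,-20],[150,20],[150,40]],float)
U=cr([[474,47],[494,362],[42,80],[478,117],[482,160],[487,247],[488,294],[134,140],[138,184],[141,272],[145,321]],5,100,115)
W=lambda p,P:np.c_[P[:,:2]@np.array([[np.cos(p[2]),np.sin(p[2])],[-np.sin(p[2]),np.cos(p[2])]])+p[:2],P[:,2]]
def tol(p,w): d=w[:,:2]-p[:2]; return d@np.array([[np.cos(p[2]),-np.sin(p[2])],[np.sin(p[2]),np.cos(p[2])]])
LP=np.c_[L,np.full(len(L),32.)]
r=least_squares(lambda p:(proj(c,W(p,LP))-U).ravel(),[568,64,1.6]);lo=r.x
if __name__=="__main__":
    print("loader",lo.round(3),"res",r.fun.reshape(-1,2).round(1).tolist())
    print("bar ends",tol(lo,ray2plane(c,cr([[303,151],[407,147]],5,100,115),20)).round(1))
    print("tube ends",tol(lo,ray2plane(c,cr([[315,289],[421,287]],5,100,115),16)).round(1))
    print("handle top axis",ray2plane(c,cr([[126,128],[336,121]],4,305,125),106).round(1))
    print("tool axes",q(manip.state()["tool_rot"]).as_matrix().round(3).tolist())
E
python3 fit.py
```

```text
loader [570.     60.964   1.631] res [[-0.0, 0.3], [-0.3, -0.1], [0.3, 0.1], [-0.1, -0.5], [-0.3, -0.2], [-0.3, 0.3], [0.1, -0.1], [0.5, 0.0], [0.1, 0.1], [0.2, 0.4], [-0.2, -0.3]]
bar ends [[ 80.1 -32.8]
 [ 33.9 -31.1]]
tube ends [[78.7 28.9]
 [31.9 31.6]]
handle top axis [[ 546.1 -233.4  106. ]
 [ 548.5 -340.7  106. ]]
tool axes [[0.326, -0.945, -0.0], [-0.945, -0.326, 0.002], [-0.002, -0.0, -1.0]]
```

>>> step_arm([
  {"gripper": 8.5,"linear": [-12.9,-42.5,0],"yaw": -72},
  {"gripper": 8.5,"linear": [-12.9,-42.5,0],"yaw": -72},
  {"gripper": 8.5,"linear": [-12.9,-42.5,0],"yaw": -72},
  {"gripper": 8.5,"linear": [-12.9,-42.5,0],"yaw": -72},
  {"gripper": 8.5,"linear": [-12.9,-42.5,0],"yaw": -72},
  {"gripper": 8.5,"linear": [-12.9,-42.5,0],"yaw": -72},
  {"gripper": 8.5,"linear": [-12.9,-42.5,0],"yaw": -72},
  {"gripper": 8.5,"linear": [-12.9,-42.5,0],"yaw": -72},
  {"gripper": 8.5,"linear": [-12.9,-42.5,0],"yaw": -72},
  {"gripper": 8.5,"linear": [-12.9,-42.5,0],"yaw": -72},
  {"gripper": 8.5,"linear": [-12.9,-42.5,0],"yaw": -72},
])

```text
clock: 1.48
tool_pos: [546.1, -284.4, 242.3]
tool_rot: [0.0, 1.0, 0.008, -0.0]
contact_force: [-0.2, 0.7, -0.5]
width: 84.7
```

Run:
```python
from h import *
s=manip.state();im=vision.camera("wrist");cv2.imwrite("pics/w1.png",im[:,:,::-1])
np.save("w1.npy",np.r_[s["tool_pos"],s["tool_rot"]])
print(s["clock"],s["tool_pos"],q(s["tool_rot"]).as_matrix().round(3).tolist(),s["joint_positions"].round(2))
c=cam("wrist",s);print(proj(c,[[547,-282,106],[547,-232,106]]))
```

```text
1.475 [ 546.12452189 -284.42897609  242.31399475] [[1.0, 0.015, -0.0], [0.015, -1.0, -0.0], [-0.0, 0.0, -1.0]] [-0.67  0.27  1.5  -0.    1.37 -0.69]
[[278.63257908 202.50956687]
 [279.68715663 144.29896938]]
```

View pics/w1.png

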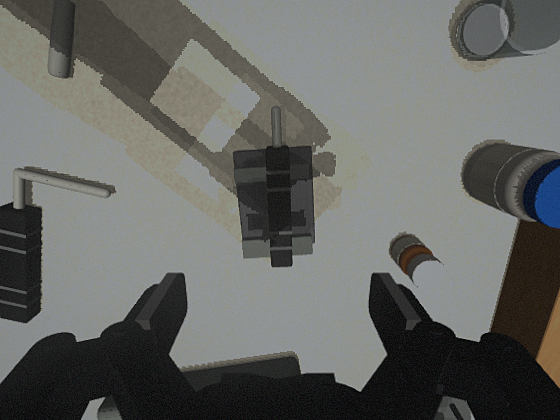

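The handle's top face runs from (277,148) to (282,266), with the rod ahead of it at (277,110). Jaws straddle it in x.

Run:
```python
from h import *
w=np.load("w1.npy");c=cam("wrist",dict(tool_pos=w[:3],tool_rot=w[3:]))
im=cv2.imread("pics/w1.png").mean(2)
for r in (155,165,180,200,235,255,262): print(r,im[r,255:305].astype(int).tolist())
print(im[136:152,277].astype(int),im[255:275,281].astype(int))
P=ray2plane(c,[[278,148],[282,266]],106);print(P.round(1))
```

```text
155 [54, 54, 53, 49, 54, 53, 50, 58, 44, 42, 34, 27, 29, 27, 31, 32, 37, 31, 27, 35, 28, 33, 28, 29, 35, 31, 31, 29, 35, 34, 32, 34, 23, 32, 26, 37, 39, 37, 37, 40, 37, 40, 40, 47, 45, 48, 45, 52, 50, 50]
165 [41, 39, 40, 41, 39, 43, 43, 43, 43, 42, 46, 22, 30, 32, 34, 31, 30, 33, 32, 28, 25, 30, 33, 24, 27, 26, 23, 31, 28, 22, 32, 24, 23, 29, 15, 51, 44, 45, 44, 48, 44, 51, 48, 47, 47, 47, 49, 47, 50, 50]
180 [58, 59, 60, 58, 55, 56, 59, 60, 56, 61, 60, 47, 17, 28, 29, 23, 23, 28, 25, 26, 25, 18, 25, 23, 22, 30, 24, 24, 30, 29, 17, 25, 22, 22, 22, 33, 36, 38, 36, 33, 38, 33, 60, 55, 53, 54, 56, 53, 60, 56]
200 [43, 46, 36, 33, 37, 40, 37, 37, 35, 40, 33, 40, 36, 11, 29, 27, 27, 25, 27, 30, 21, 24, 34, 15, 28, 17, 28, 28, 30, 26, 29, 24, 30, 29, 20, 29, 70, 67, 63, 66, 64, 64, 65, 66, 68, 61, 65, 67, 68, 67]
235 [71, 72, 75, 74, 67, 64, 70, 46, 40, 39, 44, 44, 45, 45, 40, 34, 42, 40, 28, 33, 29, 32, 35, 32, 38, 39, 39, 35, 31, 38, 43, 33, 38, 35, 37, 31, 28, 33, 42, 37, 36, 41, 42, 41, 41, 39, 37, 40, 43, 42]
255 [92, 92, 89, 90, 96, 95, 93, 90, 90, 93, 89, 91, 90, 91, 95, 79, 29, 43, 49, 40, 41, 47, 43, 39, 40, 40, 41, 47, 45, 37, 43, 40, 43, 43, 40, 42, 27, 101, 128, 121, 127, 130, 124, 126, 134, 130, 129, 131, 144, 142]
262 [145, 146, 140, 145, 141, 146, 143, 143, 145, 147, 143, 146, 139, 137, 147, 157, 27, 35, 45, 40, 46, 49, 44, 45, 38, 41, 40, 44, 47, 45, 44, 40, 49, 42, 46, 42, 31, 78, 156, 146, 145, 149, 144, 145, 144, 145, 150, 144, 145, 148]
[92 93 94 94 97 96 95 99 91 77 79 57 16 30 28 33] [ 41  45  46  42  44  43  42  40  44  45  32  67 129 152 148 147 146 148
 145 148]
[[ 545.7 -235.   106. ]
 [ 551.2 -343.5  106. ]]
```

>>> step_arm([
  {"gripper": 8.5,"linear": [0.14,-0.14,5],"yaw": -1.4},
  {"gripper": 8.5,"linear": [0.14,-0.14,10],"yaw": -1.4},
  {"gripper": 8.5,"linear": [0.14,-0.14,14],"yaw": -1.4},
  {"gripper": 8.5,"linear": [0.14,-0.14,15.7],"yaw": -1.4},
  {"gripper": 8.5,"linear": [0.14,-0.14,15.7],"yaw": -1.4},
  {"gripper": 4,"linear": [0.14,-0.14,15.7],"yaw": -1.4},
  {"gripper": 1.5,"linear": [0.14,-0.14,15.7],"yaw": -1.4},
  {"gripper": 1.5,"linear": [0.14,-0.14,15.7],"yaw": -1.4},
  {"gripper": 1.5,"linear": [0.14,-0.14,15.7],"yaw": -1.4},
  {"gripper": 1.5,"linear": [0.14,-0.14,15.7],"yaw": -1.4},
  {"gripper": 1.5,"linear": [0.14,-0.14,15.7],"yaw": -1.4},
], squeeze=70)

```text
clock: 2.9
tool_pos: [549.0, -282.2, 86.3]
tool_rot: [0.0, 1.0, 0.021, 0.001]
contact_force: [-0.6, 0.1, 6.2]
width: 18.8
```

>>> step_arm([
  {"gripper": 1.5,"linear": [0,0,-2]},
  {"gripper": 1.5,"linear": [0,0,-5]},
  {"gripper": 1.5,"linear": [0,0,-8]},
  {"gripper": 1.5,"linear": [0,0,-10]},
  {"gripper": 1.5,"linear": [0,0,-10]},
])

```text
$.plan[0]: bad value
```

Run:
```python
from h import *; from fit import lo,W
s=manip.state();M=q(s["tool_rot"]).as_matrix();print(s["clock"],s["tool_pos"],M.round(3).tolist(),s["width"],s["contact_force"])
g=W(lo,np.array([[25,-30,0.]]))[0];print(g,(M.T@np.r_[g[:2]-s["tool_pos"][:2],0]).round(1),"yaw",np.degrees(np.arctan2(M[1,0],M[0,0])),np.degrees(lo[2])-90)
```

```text
2.9 [ 549.01583033 -282.16693994   86.27651202] [[0.999, 0.042, 0.001], [0.042, -0.999, -0.001], [0.001, 0.001, -1.0]] 18.795673718301142 [-0.56646292  0.07297269  6.15323304]
[598.43456897  87.73102606   0.        ] [ 6.500e+01 -3.675e+02 -3.000e-01] yaw 2.415079261367392 3.463641762660771
```

>>> step_arm([
  {"gripper": 1.5,"linear": [0,0,-2],"yaw": 0},
  {"gripper": 1.5,"linear": [0,0,-5],"yaw": 0},
  {"gripper": 1.5,"linear": [0,0,-8],"yaw": 0},
  {"gripper": 1.5,"linear": [0,0,-10],"yaw": 0},
  {"gripper": 1.5,"linear": [0,0,-10],"yaw": 0},
])

```text
clock: 3.52
tool_pos: [549.4, -282.5, 187.5]
tool_rot: [0.001, 1.0, 0.021, 0.001]
contact_force: [0.2, 0.4, -1.4]
width: 18.9
```

Run:
```python
from h import *; from fit import lo,W
s=manip.state();M=q(s["tool_rot"]).as_matrix();print(s["clock"],s["tool_pos"],M.round(3).tolist(),s["width"],s["contact_force"])
g=W(lo,np.array([[25,-30,0.]]))[0];print(g,(M.T@np.r_[g[:2]-s["tool_pos"][:2],0]).round(1),"yaw",np.degrees(np.arctan2(M[1,0],M[0,0])),np.degrees(lo[2])-90)
```

```text
3.525 [ 549.40621803 -282.46424196  187.49447467] [[0.999, 0.042, 0.003], [0.042, -0.999, -0.002], [0.003, 0.002, -1.0]] 18.935347587839797 [ 0.18149183  0.40431772 -1.41785307]
[598.43456897  87.73102606   0.        ] [  64.6 -367.8   -0.7] yaw 2.4144776764562232 3.463641762660771
```

>>> step_arm([
  {"gripper": 1.5,"linear": [1,-5,0],"yaw": -1},
  {"gripper": 1.5,"linear": [2,-10,0],"yaw": -1},
  {"gripper": 1.5,"linear": [3,-15.5,0],"yaw": -1},
  {"gripper": 1.5,"linear": [4,-21,0],"yaw": -1},
  {"gripper": 1.5,"linear": [5,-26.5,0],"yaw": -1},
  {"gripper": 1.5,"linear": [6,-32,1],"yaw": -1},
  {"gripper": 1.5,"linear": [6.5,-36,3],"yaw": -1},
  {"gripper": 1.5,"linear": [6.5,-36.8,5],"yaw": -1},
  {"gripper": 1.5,"linear": [6.5,-36.8,6],"yaw": -1},
  {"gripper": 1.5,"linear": [6.5,-36.8,6],"yaw": -1},
  {"gripper": 1.5,"linear": [6.5,-36.8,6],"yaw": -1},
])

```text
clock: 4.9
tool_pos: [598.6, 87.2, 125.9]
tool_rot: [0.0, 1.0, 0.029, 0.0]
contact_force: [0.3, -0.3, -1.7]
width: 19.2
```

Run:
```python
from h import *; from fit import lo,W
s=manip.state();M=q(s["tool_rot"]).as_matrix();print(s["clock"],s["tool_pos"],M.round(3).tolist(),s["width"])
im=vision.camera("wrist")[:,:,::-1];np.save("w2.npy",np.r_[s["tool_pos"],s["tool_rot"]]);cv2.imwrite("pics/w2raw.png",im)
t=vision.camera("top")[:,:,::-1];cv2.imwrite("pics/t2.png",t)
C=np.zeros((600,800,3),np.uint8)
C[:420,:560]=im
cv2.imwrite("pics/w2.png",cv2.resize(im,None,fx=1.4,fy=1.4))
tip=s["tool_pos"]+M@[0,-80,67];print("nominal tip",tip,proj(cam("wrist",s),[tip]))
P=np.array([[0,-40,32],[0,-20,32],[150,-40,32],[150,-20,32],[80,-30,22],[105,-30,8.]]);print(proj(cam("wrist",s),W(lo,P)).round(0).tolist())
```

```text
4.9 [598.57223625  87.22033117 125.90924639] [[0.998, 0.058, 0.001], [0.058, -0.998, -0.0], [0.001, 0.0, -1.0]] 19.169829573851402
nominal tip [594.01878841 167.06924933  58.88375586] [[277.79409159 108.6827035 ]]
[[290.0, 251.0], [264.0, 251.0], [293.0, 34.0], [261.0, 34.0], [277.0, 144.0], [277.0, 108.0]]
```

View pics/w2.png

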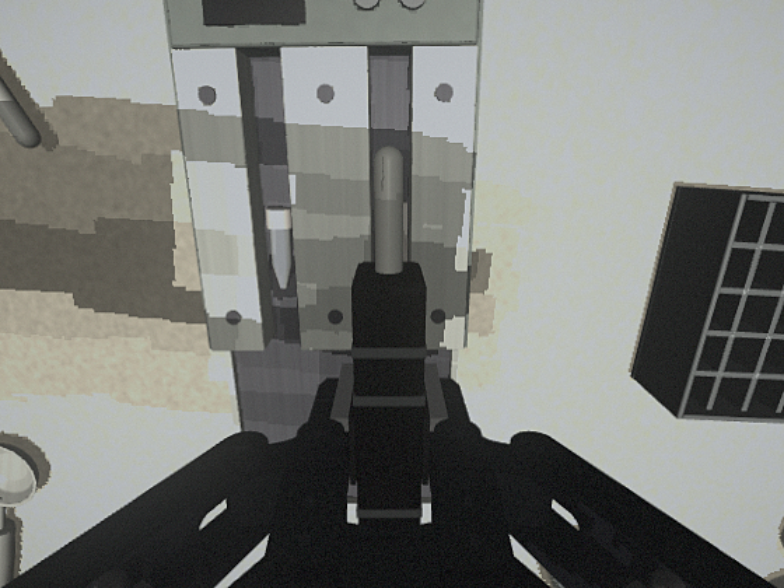

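The rod end at view (388,150) is centred between the lane edges (368 and 412), behind the bar. I lower it in.

>>> step_arm([
  {"gripper": 1.5,"linear": [0.05,0,1.5],"yaw": 0},
  {"gripper": 1.5,"linear": [0.05,0,3],"yaw": 0},
  {"gripper": 1.5,"linear": [0.05,0,4],"yaw": 0},
  {"gripper": 1.5,"linear": [0.05,0,4.4],"yaw": 0},
  {"gripper": 1.5,"linear": [0.05,0,4.4],"yaw": 0},
])

```text
clock: 5.62
tool_pos: [598.3, 88.7, 80.9]
tool_rot: [-0.0, 1.0, 0.03, -0.0]
contact_force: [-0.2, -1.0, -1.6]
width: 18.9
```

>>> step_arm([
  {"gripper": 1.5,"linear": [0,0.8,0],"yaw": 0},
  {"gripper": 1.5,"linear": [0,1.6,0],"yaw": 0},
  {"gripper": 1.5,"linear": [0,2.4,0],"yaw": 0},
  {"gripper": 1.5,"linear": [0,3.2,0],"yaw": 0},
  {"gripper": 1.5,"linear": [0,4,0],"yaw": 0},
  {"gripper": 1.5,"linear": [0,4.8,0],"yaw": 0},
  {"gripper": 1.5,"linear": [0,5.6,0],"yaw": 0},
  {"gripper": 1.5,"linear": [0,6.4,0],"yaw": 0},
  {"gripper": 1.5,"linear": [0,7.2,0],"yaw": 0},
  {"gripper": 1.5,"linear": [0,8,0],"yaw": 0},
  {"gripper": 1.5,"linear": [0,8,0],"yaw": 0},
])

```text
clock: 7.0
tool_pos: [603.3, 8.0, 81.3]
tool_rot: [0.0, 1.0, 0.029, 0.0]
contact_force: [0.0, -0.3, -1.3]
width: 18.8
```

Run:
```python
from h import *
s=manip.state();print(s["clock"],s["tool_pos"],s["tool_rot"],s["contact_force"])
w=vision.camera("wrist")[:,:,::-1];t=vision.camera("scene")[:,:,::-1]
f=dict(interpolation=cv2.INTER_CUBIC)
C=np.zeros((420,800,3),np.uint8);C[:,:400]=w[:,80:480];C[:360,400:]=cv2.resize(t[225:345,280:480][:,:],(600,360),**f)[:,:400]
cv2.imwrite("pics/d1.png",C)
```

```text
7.0 [603.29931581   8.0298039   81.28750344] [7.38206881e-05 9.99569139e-01 2.93518345e-02 2.15894584e-05] [ 0.03982646 -0.325336   -1.25770777]
```

View pics/d1.png

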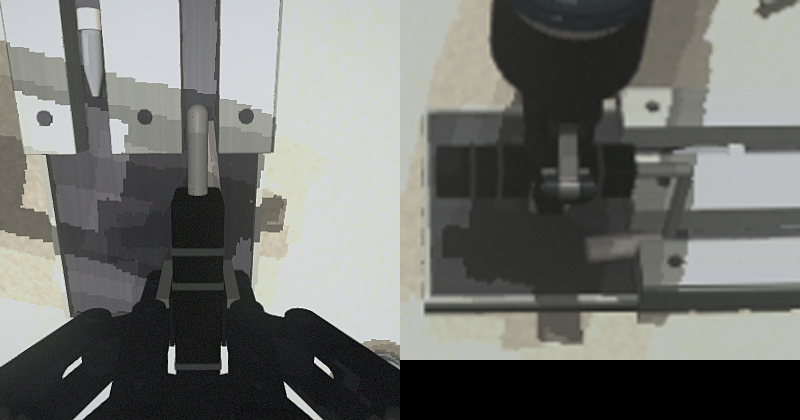

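The bar is sticking out of the mouth at right-panel (605,245), ahead of the hook, and the tube is unmoved. I drag on.

>>> step_arm([
  {"gripper": 1.5,"linear": [0,0.8,0],"yaw": 0},
  {"gripper": 1.5,"linear": [0,1.6,0],"yaw": 0},
  {"gripper": 1.5,"linear": [0,2.4,0],"yaw": 0},
  {"gripper": 1.5,"linear": [0,3.2,0],"yaw": 0},
  {"gripper": 1.5,"linear": [0,4,0],"yaw": 0},
  {"gripper": 1.5,"linear": [0,4.7,0],"yaw": 0},
  {"gripper": 1.5,"linear": [0,5.3,0],"yaw": 0},
  {"gripper": 1.5,"linear": [0,5.7,0],"yaw": 0},
  {"gripper": 1.5,"linear": [0,5.7,0],"yaw": 0},
  {"gripper": 1.5,"linear": [0,5.4,0],"yaw": 0},
  {"gripper": 1.5,"linear": [0,5.4,-2],"yaw": 0},
  {"gripper": 1.5,"linear": [0,5.4,-6],"yaw": 0},
  {"gripper": 1.5,"linear": [0,5.4,-10.5],"yaw": 0},
  {"gripper": 1.5,"linear": [0,5.4,-10.5],"yaw": 0},
])

```text
clock: 8.85
tool_pos: [609.7, -45.7, 192.9]
tool_rot: [0.002, 1.0, 0.03, 0.005]
contact_force: [0.6, 0.4, -0.9]
width: 19.2
```

Run:
```python
from h import *
s=manip.state();M=q(s["tool_rot"]).as_matrix();print(s["clock"],s["tool_pos"],s["tool_rot"],s["contact_force"],s["width"])
print("back to", (M.T@np.r_[549.2-s["tool_pos"][0],-282.3-s["tool_pos"][1],0]).round(1))
w=vision.camera("wrist")[:,:,::-1];t=vision.camera("scene")[:,:,::-1]
f=dict(interpolation=cv2.INTER_CUBIC)
C=np.zeros((420,800,3),np.uint8);C[:,:400]=w[:,80:480];C[:360,400:]=cv2.resize(t[225:345,280:480][:,:],(600,360),**f)[:,:400]
cv2.imwrite("pics/d2.png",C)
```

```text
8.85 [609.74534151 -45.67334016 192.92702854] [0.00158269 0.99953414 0.03003906 0.00516185] [ 0.62945427  0.43375915 -0.88138683] 19.15017109755493
back to [-74.6 232.6   0. ]
```

View pics/d2.png

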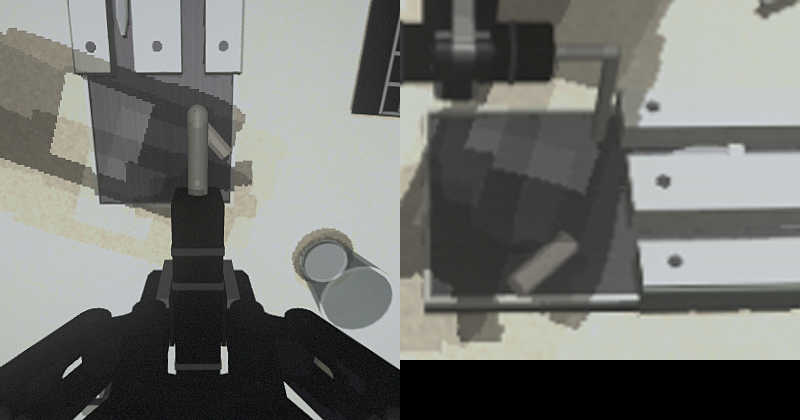

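Run:
```python
from h import *; from fit import lo,tol
f=lambda u,v:[280+(u-400)/3,225+v/3]
print(tol(lo,ray2plane(cam("scene"),[f(545,262),f(515,280),f(572,243)],20)).round(1))
```

```text
[[-52.8 -50.1]
 [-70.9 -61.8]
 [-36.  -37.5]]
```

>>> step_arm([
  {"gripper": 1.5,"linear": [-1.8,5,0],"yaw": 1},
  {"gripper": 1.5,"linear": [-3.6,10,0],"yaw": 1},
  {"gripper": 1.5,"linear": [-5.4,15,0],"yaw": 1},
  {"gripper": 1.5,"linear": [-7,20,0],"yaw": 1},
  {"gripper": 1.5,"linear": [-7.46,23.2,0],"yaw": 1},
  {"gripper": 1.5,"linear": [-7.46,23.2,0],"yaw": 1},
  {"gripper": 1.5,"linear": [-7.46,23.2,0],"yaw": 1},
  {"gripper": 1.5,"linear": [-7.46,23.2,0],"yaw": 1},
])

```text
clock: 9.95
tool_pos: [545.8, -279.7, 185.7]
tool_rot: [-0.001, 1.0, 0.022, -0.0]
contact_force: [-0.5, 0.9, -0.9]
width: 19.2
```

Run:
```python
from h import *
s=manip.state();M=q(s["tool_rot"]).as_matrix();print(s["clock"],s["tool_pos"],M.round(3).tolist(),s["contact_force"],s["width"])
print("to", (M.T@(np.array([549.2,-282.3,86.3])-s["tool_pos"])).round(1))
```

```text
9.95 [ 545.79080451 -279.68933138  185.72252505] [[0.999, 0.044, -0.001], [0.044, -0.999, 0.001], [-0.001, -0.001, -1.0]] [-0.46994047  0.87846081 -0.86424388] 19.15886702901829
to [ 3.4  2.9 99.4]
```

>>> step_arm([
  {"gripper": 1.5,"linear": [0.34,0.29,3],"yaw": 0},
  {"gripper": 1.5,"linear": [0.34,0.29,6],"yaw": 0},
  {"gripper": 1.5,"linear": [0.34,0.29,8.5],"yaw": 0},
  {"gripper": 1.5,"linear": [0.34,0.29,9.4],"yaw": 0},
  {"gripper": 1.5,"linear": [0.34,0.29,9.8],"yaw": 0},
  {"gripper": 1.5,"linear": [0.34,0.29,9.8],"yaw": 0},
])

```text
clock: 10.7
tool_pos: [549.8, -284.0, 89.1]
tool_rot: [0.0, 1.0, 0.021, 0.0]
contact_force: [0.8, 0.9, -1.7]
width: 19.3
```

>>> step_arm([
  {"gripper": 1.5,"linear": [0,-0.15,0.15],"yaw": 0},
  {"gripper": 1.5,"linear": [0,-0.15,0.3],"yaw": 0},
  {"gripper": 1.5,"linear": [0,-0.15,0.3],"yaw": 0},
])

```text
clock: 11.08
tool_pos: [549.6, -282.6, 86.3]
tool_rot: [0.0, 1.0, 0.021, 0.0]
contact_force: [-0.7, 1.9, 4.2]
width: 18.8
```

Resting on the stand (upward force +4 N). I release and rise.

>>> step_arm([
  {"gripper": 2.5,"linear": [0,0,0],"yaw": 0},
  {"gripper": 3.5,"linear": [0,0,0],"yaw": 0},
  {"gripper": 6,"linear": [0,0,0],"yaw": 0},
  {"gripper": 8.5,"linear": [0,0,0],"yaw": 0},
  {"gripper": 8.5,"linear": [0,0,0],"yaw": 0},
  {"gripper": 8.5,"linear": [0,0,0],"yaw": 0},
  {"gripper": 8.5,"linear": [0,0,-3],"yaw": 0},
  {"gripper": 8.5,"linear": [0,0,-8],"yaw": 0},
  {"gripper": 8.5,"linear": [0,0,-13],"yaw": 0},
  {"gripper": 8.5,"linear": [0,0,-15.6],"yaw": 0},
  {"gripper": 8.5,"linear": [-10,0,-15.6],"yaw": 0},
  {"gripper": 8.5,"linear": [-15,0,-15.6],"yaw": 0},
  {"gripper": 8.5,"linear": [-15,0,-15.6],"yaw": 0},
  {"gripper": 8.5,"linear": [-15,0,-15.6],"yaw": 0},
])

```text
clock: 12.82
tool_pos: [398.3, -288.9, 241.6]
tool_rot: [0.0, 1.0, 0.02, 0.0]
contact_force: [-0.3, -0.2, -0.4]
width: 84.8
```

Run:
```python
from h import *
s=manip.state();print(s["clock"],s["tool_pos"],s["contact_force"],s["width"])
t=vision.camera("top")[:,:,::-1];sc=vision.camera("scene")[:,:,::-1];cv2.imwrite("pics/t3.png",t)
f=dict(interpolation=cv2.INTER_CUBIC)
t0=cv2.imread("pics/top0.png")
C=np.zeros((600,800,3),np.uint8)
C[:270,:480]=cv2.resize(t[115:205,100:260],None,fx=3,fy=3,**f)
C[300:600,:400]=cv2.resize(t[125:200,305:405],None,fx=4,fy=4,**f);C[300:,400:]=cv2.resize(t0[125:200,305:405],None,fx=4,fy=4,**f)
C[:225,490:790]=cv2.resize(sc[225:300,120:220],None,fx=3,fy=3,**f)
cv2.imwrite("pics/fin.png",C)
```

```text
12.825 [ 398.25697542 -288.93208836  241.6444218 ] [-0.30434327 -0.22773834 -0.37985107] 84.79645892634443
```

View pics/fin.png

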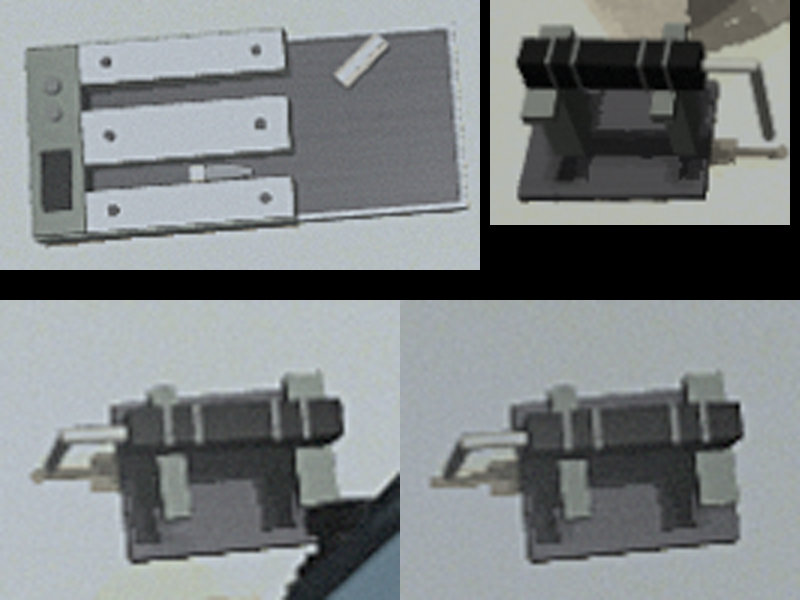

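The final picture shows the bar on the tray at view (362,60), the tube unmoved at (220,172), and the pick on its stand just as at the start (lower panels match).

Run:
```python
from fit import *
print(tol(lo,ray2plane(c,cr([[362,60]],3,100,115),20)).round(1), tol(lo,ray2plane(c,cr([[189,174],[253,172]],3,100,115),16)).round(1))
print(manip.close_job())
```

```text
[[-54.5 -45.7]] [[78.6 29.5]
 [31.4 31.6]]
the job is handed in; nothing more can be done
None
```

I dragged the stir bar out of the far lane onto the tray with the smallest pick (the one on the stand). I then put the pick back, let go, and handed the job in at about 13 s. The hand-in gives no verdict.

- **Stir bar:** its centre is about 54 mm in front of the lane mouths and 46 mm to one side. That is inside the limits of 26 to 116 mm and ±68 mm. It lies at an angle because it turned as it left the lane.
- **Tube:** it measures within 1 mm of its start.
- **Pick:** it lies level on its stand. I compared it with the start picture by eye and saw no shift. When I let go, the gripper was within 1 mm of where it had gripped the pick.
- **Robot:** the gripper is open and well clear, the contact force reads about zero, and the fingers stayed well above the bar throughout.

No check failed. The scene and top cameras put the bar's sideways position about 4 mm apart (50 mm and 46 mm), and both are inside the limits.

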